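Lock the part nest onto the marking fixture with a hairpin clip

ROBOT

A 6-joint arm with a two-finger parallel gripper is mounted at the origin on the work surface. World frame = base frame: x ahead of the robot, y to its left, z up, the work surface at z = 0. Lengths are in m, angles in rad, forces in N, time in s.
With the tool pointing down it reaches from about 0.325 to 0.75 m from the base axis. Payload 7.6 kg.
Tool frame: the origin (TCP) lies between the finger pads; the fingertips stand 17 mm ahead of it and the grasp point (between the pads) lies 2 mm behind it; z points along the fingers, y is the line along which they close (so a half turn about z gives the same grasp; the last joint's range is limited). The gripper opens to 85 mm and grips with 20 to 120 N. Pads are 22 mm wide; open, the fingers measure 114 mm over their backs; the gripper's body (76 mm by 85 mm) begins 54 mm behind the grasp point. The pads swing forward as they close: fully open they stand 13 mm farther back than shut.
Start: joints at [1.067, 0.052, 1.401, -0, 1.689, -0.07], TCP at [0.221, 0.476, 0.248] pointing down, gripper open.
Joint ranges: [-2.9, 2.9], [-0.91, 2.17], [0.12, 2.37], [-1.06, 4.2], [0.26, 2.73], [-2.93, 2.93]. Speed limits (rad/s): [2.57, 2.57, 3.01, 3.14, 3.14, 3.14].

INTERFACE

Orientations are given as a unit quaternion [w, x, y, z].
In Python, from workcell import get_obs, camera, job_done gives the robot as it stands.
- The arm moves only by the shell command python3 -m crank 'ROWS' [FORCE]. ROWS is a JSON object whose one key "increments" holds a list of rows, each a list of 3 entries, a list of its own where there are three numbers: the shift along the tool's x, y, z in mm, then the turn, a rotation vector about the tool's x, y, z in degrees, then the finger opening in mm, from 0 to 85.4. In form: {"increments": [[[x, y, z], [wx, wy, wz], jaw], ...]}. A call has 1 to 5 rows; each row shifts and turns the commanded pose from where the row before left it, along the tool's axes as they then stand; what a row does not reach is not made up. A row lasts 1/10 s, in which the tool goes at most 50 mm and 8.59 degrees, less where a joint would pass 70% of its speed; a pose out of reach is approached as far as the arm can. A call with a gripper value outside its range is refused whole. The fingers move at their own pace and stop on an object; FORCE is the grip in N (left out, the last holds). Time passes only in rows, so rows that do not move let the fingers close. It gives the time, the measured TCP pose, the force, the opening and the grip force at its end, in the units of the state.
- get_obs(): the state, without advancing time (a new reading comes with each control period).
- camera(name): name is "side" or "top"; returns a dict with "color" (400x640x3 uint8, red, green, blue), "range_z" (400x640 float32, m along the optical axis (not along the pixel's ray), 0 where there is no reading), "camera_matrix" (3x3 intrinsics, pixels), "eye" and "rotation" of the camera in the world. Camera axes: x right, y down, z forward; pixel columns grow to the right and rows downward; lengths in m; the calibration is good to about 2 mm. A picture is of the moment at which its call begins.
- job_done(): hands the job in; it is judged then, once.
The state is a dict: "time": time; "joint_pos": joint angles; "dq": joint speeds; "effort": joint torques, N m; "ee_pos": TCP position; "eef_rot": TCP orientation; "contact_force": force on the tool from outside, world axes, zero at the start; "torque": the same for the moment, N m; "gripper_width": opening from 0.0 (shut) to 1.0 (fully open); "gripper_force": force on a finger pad.
Only numpy, scipy, OpenCV 4.12 (cv2) and the standard library are available. Lean on these libraries where they do the work, as an engineer would, in place of code of your own. Each camera call takes 0.05 s, during which the arm holds its last target. There are 200 camera calls.

TASK

At the laser-marking fixture, lower the round nest over the upright steel post until it sits flat on the plate. Then push the stiff leg of the red-handled hairpin clip through the cross hole in the post, above the nest, until its sprung leg snaps round the shank and hugs it, and let go. The post floats on a spring and gives way a long way as you push, so keep pushing until you feel the snap, but be gentle: never drive the post to its end stop, do not jam the nest or the gripper hard against it, and leave the breaker, screwdriver and jar where they are.

Things in the scene. Friction and masses are not known exactly. Their poses are not given: they have to be found in the camera images.
- plate: Fixed aluminium fixture plate, 200 x 110 x 12 mm; origin on its underside, directly below the post at rest; z up; top face 12 mm above the origin. It reaches from x -70 to +130 and y -55 to +55 mm. A low grey air slide, at most 34 mm above the table, stands on it from x +75 to +127 mm. A black slot 96 mm long marks the post's travel.
- post: Upright cross-drilled polished steel post, diameter 20 mm, origin on its axis at the plate top, z up. 55 mm tall above the plate top, the last 5 mm tapered to a 12 mm tip. It floats: slides only along its own x axis (the plate's x axis), up to 38 mm either way to end stops, against a centring spring of 0.45 N/mm. Keep it below 36 mm (16 N). It cannot turn.
- post_hole (a point): Centre of the cross hole, on the post's axis, 42 mm above the plate's top. The hole is 7 x 7 mm and runs right through the post horizontally along the point's x axis; it can be entered from either end. Moves with the post.
- nest: Loose round part nest, 110 to 220 g; origin at the centre of its underside, z up. Black flange of diameter 64 mm and height 8 mm with yellow pads; above it a blue hub of diameter 40 mm from 8 to 28 mm height (grip here); above that a collar of diameter 30 mm up to 36 mm height. Bore of diameter 23 mm right through. Its turn about z does not matter.
- clip: Loose hairpin clip, about 80 g, lying flat on the table: red grip block with two dark steel wire legs. x points from the grip along the legs, z up; origin on the underside, where the stiff leg leaves the grip. Stiff straight leg: 5 mm wire, axis at y 0, z 2.5 mm, out to x 60 mm, the last 5 mm thinned to 2.6 mm. This leg goes through the hole.
- clip_grip (a point): Middle of the clip's red grip block, at its half height, 12 mm above the underside; axes as the clip. The block is 34 (x) x 16 (y) x 24 mm (z): pinch it from above across y. At clip x -17, y +3 mm.
- clip_seat (a point): Point on the stiff leg's axis 18 mm in front of the grip, in the clip's axes: when the clip is fully home the post's axis and the hole centre are here. The end of the stiff leg is 42 mm ahead of it.
- clip_leg (a joint): Opening of the sprung leg (rad), 0 when free. It pivots at clip x 0, y +8 mm, beside the stiff leg: flared end at x 40, y 16, throat at x 29, y 7 mm, then a bulge that fits the shank. It meets the shank 21 mm before home. The push then rises to 8 to 15 N (friction varies) while the post gives 18 to 33 mm; then it snaps home: opens to 0.1 to 0.2, falls below 0.03, and the push drops to a few N.
- breaker: Bystander: white miniature circuit breaker, 74 x 18 x 75 mm, standing; origin under its centre. Leave alone.
- driver: Bystander: screwdriver, 160 mm long, lying. Leave alone.
- jar: Bystander: small jar with a black cap, diameter 48, height 60 mm; origin under its centre. Leave alone.
Not all that is in view belongs to the job. What is shaped like the clip but green or yellow is not meant.

How it is judged:
On the way, in this order (a step that is already met when the one before it is completed fails the run):
1. the nest sits on the plate, round the post (horizontal distance between nest and post_hole below 0.004 m and z of nest in the frame of plate below 0.0145 m and angle between nest's own z axis and vertical below 0.1 rad), for 0.2 s.
2. the clip is through the cross hole and its sprung leg hugs the shank (distance between clip_seat and post_hole below 0.005 m and angle between the x axis of clip and the x axis of post, either way round below 0.25 rad and value of joint clip_leg below 0.07 rad), for 0.2 s.
At the end, for the whole second after the job is handed in: Nest flat round the post (2.5 mm from plate, 4 mm off axis, 0.1 rad); clip's stiff leg in the cross hole, seat point within 5 mm of the hole centre, 0.25 rad of its axis; sprung leg snapped back below 0.07 rad; both at rest and released (all of step 1 and all of step 2 and linear speed of each of nest, clip below 0.02 m/s); the robot touches nothing.
It fails at once if the post is driven to its end stop (pushed more than 36 mm, 16 N, along its slot) (x of post_hole in the frame of plate above 0.036 m or x of post_hole in the frame of plate below -0.036 m).
It fails at once if the nest or the fingers are jammed against the post with more than 40 N (contact force between any of nest, the fingers and post above 40 N).
It fails at once if a bystander (breaker, screwdriver or jar) is moved more than 20 mm (distance of any of breaker, driver, jar from where it was at the start of the episode above 0.02 m).
It also fails if it takes over 72 s, if anything falls off the work surface, if the arm or the gripper's body presses on something with over 40 N, if the wrist force passes 120 N, or if a joint passes its speed limit or range.

## Working session

There is one attempt and no reset: what is moved stays moved. The work goes in short steps, Python scripts to look and compute and a shell command to move; the robot and the scene stay as the last step left them, time stands still between calls to the robot, and variables do not carry over. Pictures are saved under pics/ and viewed, at most 10 in all, crops included, and the job is handed in when it is done.

```bash
mkdir -p pics; ls; cat > h.py <<'E'
import numpy as np, cv2
from workcell import get_obs, camera
def snap(n,f):
    c=camera(n); cv2.imwrite(f'pics/{f}.png',c['color'][...,::-1]); np.savez(f'/tmp/{f}.npz',**c); return c
def load(f): return dict(np.load(f'/tmp/{f}.npz'))
def cloud(c):
    K=c['camera_matrix'];z=c['range_z'];v,u=np.mgrid[:z.shape[0],:z.shape[1]]
    p=np.stack([(u-K[0,2])/K[0,0]*z,(v-K[1,2])/K[1,1]*z,z],-1)
    return p@np.array(c['rotation']).T+c['eye']
def onz(c,u,v,h):
    K=c['camera_matrix'];d=np.array(c['rotation'])@[(u-K[0,2])/K[0,0],(v-K[1,2])/K[1,1],1]
    e=np.array(c['eye']);return e+d*(h-e[2])/d[2]
E
python3 - <<'E'
from h import *
for n in('top','side'):
    c=snap(n,n+'0'); print(n,c['eye'],c['rotation'],c['camera_matrix'])
print(get_obs())
E
```

```text
pics
top [ 0.37199191 -0.06167784  0.93067943] [ 0.07397527 -0.69033508  0.71555753 -0.07708798] [[363.42548377   0.         320.30081012]
 [  0.         363.42548377 202.69402908]
 [  0.           0.           1.        ]]
side [ 0.38278203 -0.78872042  0.68790173] [-0.42003956  0.89800308 -0.12075787  0.05074228] [[368.94102378   0.         321.39067223]
 [  0.         368.94102378 198.92545813]
 [  0.           0.           1.        ]]
{'time': 0.1, 'joint_pos': array([ 1.06670580e+00,  5.27774753e-02,  1.40159898e+00,  7.11173589e-07,
        1.68864308e+00, -7.03073727e-02]), 'dq': array([ 1.15145232e-03, -5.25238404e-04, -2.91121896e-03, -5.92803142e-04,
        8.92036761e-05,  3.11340753e-04]), 'effort': array([ 1.23115620e-03, -3.82579243e+01, -3.60988033e+01, -8.35937408e-05,
        4.71443724e-03,  2.56236683e-05]), 'ee_pos': array([0.22052324, 0.47616579, 0.24756693]), 'eef_rot': array([-2.02433878e-04,  2.15194976e-01,  9.76570844e-01, -6.84122201e-04]), 'contact_force': array([-0.12103206, -0.05204321,  0.55313928]), 'torque': array([-0.04359757, -0.02854326,  0.01176149]), 'gripper_force': 0.0, 'gripper_width': 1.0012701164439297}
```

View pics/top0.png

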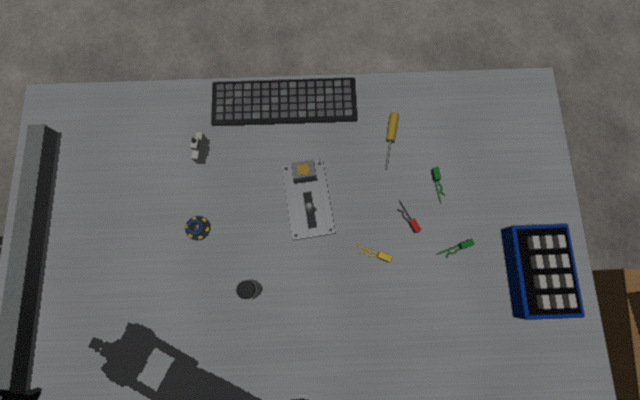

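View pics/side0.png

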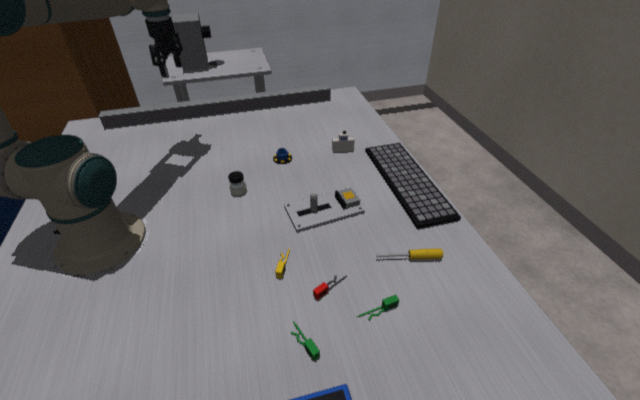

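Top view: red clip with grip at (416,226) and legs towards (402,203). The nest is at (198,228), the post at (309,207) and the air slide at (304,171). Look-alikes are green at (437,175), green at (466,244) and yellow at (383,257). I choose the red one and will check it in a crop.

```bash
python3 - <<'E'
s=open('h.py').read()
s=s.replace("np.array(c['rotation'])","Rm(c)").replace("def snap","from scipy.spatial.transform import Rotation as R\ndef Rm(c): return R.from_quat(c['rotation'],scalar_first=True).as_matrix()\ndef snap")
open('h.py','w').write(s)
E
python3 - <<'E'
from h import *
t=load('top0');s=load('side0')
im=t['color'][...,::-1]
a=cv2.resize(im[155:285,355:485],(520,520),interpolation=cv2.INTER_CUBIC)
b=cv2.resize(im[155:245,275:345],None,fx=5.7,fy=5.7,interpolation=cv2.INTER_CUBIC)
cv2.imwrite('pics/cropA.png',cv2.resize(a,(390,390)))
cv2.imwrite('pics/c1.png',np.hstack([cv2.resize(a,(390,520)) if 0 else cv2.resize(a,(400,400)),cv2.resize(b,(311,400))]))
P=cloud(t)
for n,(u,v) in dict(clip=(416,226),nest=(198,228),post=(309,205),table=(350,300),plate=(300,220)).items(): print(n,P[v,u])
for nm,c in(('top',t),('side',s)):
    P=cloud(c);hsv=cv2.cvtColor(c['color'],cv2.COLOR_RGB2HSV)
    ok=c['range_z']>0
    red=ok&((hsv[...,0]<8)|(hsv[...,0]>172))&(hsv[...,1]>150)&(P[...,2]>.005)&(P[...,2]<.05)
    q=P[red];print(nm,'red',len(q),q.mean(0),q[:,2].max()); 
    top=q[q[:,2]>.02]
    if len(top)>4: print(cv2.minAreaRect((top[:,:2]*1000).astype(np.float32)))
    blue=ok&(hsv[...,0]>100)&(hsv[...,0]<128)&(hsv[...,1]>110)&(P[...,2]<.06)&(P[...,1]>.1)&(P[...,0]>.2)
    q=P[blue];print('blue',len(q),q.mean(0),q.min(0),q.max(0))
E
```

```text
clip [ 0.5007035  -0.30869957  0.0213039 ]
nest [0.51314223 0.23665999 0.03522453]
post [ 0.5552211  -0.04124274  0.06543815]
table [ 3.25110120e-01 -1.34098613e-01  2.77007053e-04]
plate [ 0.52829989 -0.01575246  0.01100693]
top red 68 [ 0.50224862 -0.30466583  0.02229793] 0.025884637693474155
((502.89495849609375, -305.182373046875), (31.19965171813965, 13.283398628234863), 25.288667678833008)
blue 80 [0.50339288 0.26716201 0.02922676] [0.20201825 0.23024442 0.00690793] [0.53520033 0.64135947 0.04372933]
side red 140 [ 0.49791435 -0.27872098  0.01927955] 0.03326569577552452
((95.225341796875, 804.26953125), (275.101806640625, 2381.684326171875), 24.67560386657715)
blue 116 [0.53789347 0.23341964 0.02382595] [0.49993716 0.13193196 0.00636894] [0.8046604  0.26151685 0.05249926]
```

View pics/c1.png

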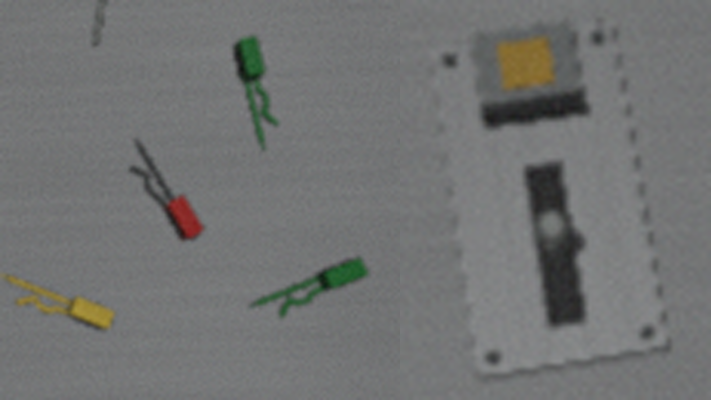

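The crop confirms the red clip, with its sprung leg on the left (clip +y). The post is in the slot of the plate, with the slide on the far side.

```bash
python3 - <<'E'
from h import *
from scipy.optimize import least_squares
t=load('top0');s=load('side0')
print('clip tip/base',onz(t,399.5,200.5,.0025),onz(t,410.9,220,.0025))
for nm,c in(('top',t),('side',s)):
    P=cloud(c);ok=c['range_z']>0;q=P[ok]
    m=lambda x0,y0,r,z0,z1:q[(np.hypot(q[:,0]-x0,q[:,1]-y0)<r)&(q[:,2]>z0)&(q[:,2]<z1)]
    pl=m(.57,-.04,.14,.007,.017);
    r=cv2.minAreaRect((pl[:,:2]*1000).astype(np.float32));print(nm,'plate',len(pl),r,np.median(pl[:,2]))
    po=m(.555,-.041,.04,.04,.08);print('post',len(po),po.mean(0),po.min(0),po.max(0))
    n=m(.513,.236,.045,.006,.06);
    r=cv2.minEnclosingCircle((n[:,:2]*1000).astype(np.float32));print('nest',len(n),r,n[:,2].max())
    n=n[n[:,2]>.03];print('collar',len(n),cv2.minEnclosingCircle((n[:,:2]*1000).astype(np.float32)))
    # clip
    hsv=cv2.cvtColor(c['color'],cv2.COLOR_RGB2HSV);red=ok&((hsv[...,0]<8)|(hsv[...,0]>172))&(hsv[...,1]>130)&(np.hypot(P[...,0]-.5,P[...,1]+.305)<.05)
    k=P[red];tp=k[k[:,2]>.0215];print('clip',len(k),len(tp),cv2.minAreaRect((tp[:,:2]*1000).astype(np.float32)),np.median(tp[:,2]),np.percentile(k,[5,95],axis=0).mean(0))
    tb=m(.45,-.1,.05,-.02,.02);print('table',np.median(tb[:,2]))
    dk=m(.545,-.28,.06,-.01,.02)
E
```

```text
clip tip/base [ 0.57209867 -0.2768287   0.0025    ] [ 0.51946408 -0.30205809  0.0025    ]
top plate 2624 ((585.17822265625, -37.24488067626953), (200.37025451660156, 109.97251892089844), 7.1980509757995605) 0.01108796078275781
post 61 [ 0.55375911 -0.04108608  0.06143466] [ 0.54568721 -0.05075632  0.0442466 ] [ 0.56367794 -0.03124773  0.06862186]
nest 396 ((518.813720703125, 248.05508422851562), 31.604623794555664) 0.03898304822517307
collar 59 ((520.9895629882812, 246.9197540283203), 16.252389907836914)
clip 77 55 ((502.9381408691406, -305.66094970703125), (31.131023406982422, 14.185688018798828), 25.28866958618164) 0.023174370989429205 [ 0.50313525 -0.30510961  0.02137673]
table -0.0008287651999187018
side plate 1554 ((583.4886474609375, -39.652793884277344), (200.098388671875, 113.74971771240234), 7.072449207305908) 0.01175442339658933
post 74 [ 0.55291301 -0.04800935  0.05636513] [ 0.54449703 -0.05526234  0.04058782] [ 0.56366378 -0.03579847  0.0681695 ]
nest 202 ((516.52392578125, 242.92872619628906), 31.460786819458008) 0.03740746595236433
collar 37 ((521.0426635742188, 244.59744262695312), 17.325681686401367)
clip 155 84 ((502.1910400390625, -310.5633544921875), (33.54323196411133, 15.565580368041992), 22.575342178344727) 0.023402018418784254 [ 0.50171468 -0.31290455  0.0146618 ]
table -0.00012136717991390045
```

Plate fit: centre about (584.6,-38), yaw 7.15°, so the post is near (555,-42) mm. The nest is near (519,246). The clip grip centre is near (503,-307), yaw about 25°. Next I write a distance helper and move towards the nest.

```bash
cat >> h.py <<'E'
def delta(x,y,z,yaw=None,base=None):
    """tool-frame shift (mm) then remaining turn (deg) to world target in mm, tool x at yaw, pointing down"""
    o=get_obs();r=R.from_quat(o['eef_rot'],scalar_first=True)
    d=r.inv().apply(np.array([x,y,z])-np.array(o['ee_pos'])*1000)
    out=['shift',d.round(1)]
    if yaw is not None:
        c,s=np.cos(np.radians(yaw)),np.sin(np.radians(yaw))
        T=R.from_matrix(np.array([[c,s,0],[s,-c,0],[0,0,-1]]));out+=['turn',(r.inv()*T).as_rotvec(degrees=True).round(2)]
    X=r.as_matrix()[:,0];out+=['yaw',round(np.degrees(np.arctan2(X[1],X[0])),2),'pos',(np.array(o['ee_pos'])*1000).round(1),'F',o['contact_force'].round(1),'t',round(o['time'],2),'w',round(o['gripper_width'],3),'gf',round(float(o['gripper_force']),1)]
    print(*out)
E
python3 -c "
from h import *
delta(519,245.5,110,7.15)"
```

```text
shift [-367.8  -83.7  137.6] turn [-4.00e-02  1.00e-01  1.48e+02] yaw 155.15 pos [220.5 476.2 247.6] F [-0.1 -0.1  0.6] t 0.1 w 1.001 gf 0.0
```

```bash
python3 -m crank '{"increments":[[[-36.8,-8.4,0],[0,0,0],85],[[-36.8,-8.4,0],[0,0,0],85],[[-36.8,-8.4,0],[0,0,0],85],[[-36.8,-8.4,0],[0,0,0],85],[[-36.8,-8.4,0],[0,0,0],85]]}' 
python3 -m crank '{"increments":[[[-36.8,-8.4,20],[0,0,0],85],[[-36.8,-8.4,20],[0,0,0],85],[[-36.8,-8.4,30],[0,0,0],85],[[-36.8,-8.4,30],[0,0,0],85],[[-36.8,-8.4,37],[0,0,0],85]]}' >/dev/null
python3 -m crank '{"increments":[[[0,0,0],[0,0,8.5],85],[[0,0,0],[0,0,8.5],85],[[0,0,0],[0,0,8.5],85],[[0,0,0],[0,0,8.5],85],[[0,0,0],[0,0,8.5],85]]}' >/dev/null
python3 -m crank '{"increments":[[[0,0,0],[0,0,8.5],85],[[0,0,0],[0,0,8.5],85],[[0,0,0],[0,0,8.5],85],[[0,0,0],[0,0,8.5],85],[[0,0,0],[0,0,8.5],85]]}' >/dev/null
python3 -m crank '{"increments":[[[0,0,0],[0,0,8.5],85],[[0,0,0],[0,0,8.5],85],[[0,0,0],[0,0,8.5],85],[[0,0,0],[0,0,8.5],85],[[0,0,0],[0,0,8.5],85]]}' >/dev/null
python3 -m crank '{"increments":[[[0,0,0],[0,0,8.5],85],[[0,0,0],[0,0,8.5],85],[[0,0,0],[0,0,3.5],85],[[0,0,0],[0,0,0],85]]}'
python3 -c "
from h import *
delta(519,245.5,29,7.15)"
```

```text
time: 0.6
ee_pos: [0.3708, 0.3598, 0.2479]
eef_rot: [-0.0, 0.215, 0.977, -0.0]
contact_force: [-0.2, 1.3, 0.0]
gripper_width: 0.997
gripper_force: 0.0
time: 3.0
ee_pos: [0.5174, 0.2467, 0.1128]
eef_rot: [0.0, 0.998, 0.062, -0.0]
contact_force: [-1.0, 1.3, -0.1]
gripper_width: 0.998
gripper_force: 0.0
shift [ 1.5  1.3 83.8] turn [ 0.01  0.05 -0.03] yaw 7.12 pos [517.4 246.7 112.8] F [-1.   1.3 -0.1] t 3.0 w 0.998 gf 0.0
```

```bash
python3 -m crank '{"increments":[[[1.5,1.3,25],[0,0,0],85],[[0,0,25],[0,0,0],85],[[0,0,20],[0,0,0],85],[[0,0,14],[0,0,0],85],[[0,0,0],[0,0,0],85]]}' 40
python3 -m crank '{"increments":[[[0,0,0],[0,0,0],55],[[0,0,0],[0,0,0],45],[[0,0,0],[0,0,0],30],[[0,0,0],[0,0,0],30],[[0,0,0],[0,0,0],30]]}' 40
python3 -m crank '{"increments":[[[0,0,0],[0,0,0],30],[[0,0,0],[0,0,0],30]]}' 40
```

```text
time: 3.5
ee_pos: [0.518, 0.2451, 0.027]
eef_rot: [0.001, 0.998, 0.063, -0.002]
contact_force: [-0.7, 0.6, 0.1]
gripper_width: 0.994
gripper_force: 0.0
time: 4.0
ee_pos: [0.5201, 0.246, 0.031]
eef_rot: [-0.0, 0.998, 0.062, 0.001]
contact_force: [-0.9, -0.0, 6.1]
gripper_width: 0.452
gripper_force: 39.8
time: 4.2
ee_pos: [0.5201, 0.2461, 0.031]
eef_rot: [-0.0, 0.998, 0.062, 0.001]
contact_force: [-2.0, -1.0, 6.2]
gripper_width: 0.452
gripper_force: 39.8
```

```bash
python3 -m crank '{"increments":[[[0,0,-10],[0,0,0],30],[[0,0,-30],[0,0,0],30],[[0,0,-40],[0,0,0],30],[[0,0,-40],[0,0,0],30],[[0,0,0],[0,0,0],30]]}' 40
python3 -c "
from h import *
delta(555,-42,130,7.15)"
```

```text
time: 4.7
ee_pos: [0.5219, 0.2467, 0.157]
eef_rot: [-0.002, 0.998, 0.062, 0.006]
contact_force: [0.4, 0.3, -1.6]
gripper_width: 0.452
gripper_force: 40.7
shift [ -3.4 290.7  26.1] turn [-0.18 -0.68  0.  ] yaw 7.15 pos [521.9 246.7 157. ] F [ 0.4  0.3 -1.6] t 4.7 w 0.452 gf 40.7
```

```bash
python3 -m crank '{"increments":[[[-0.5,48,0],[0,0,0],30],[[-0.5,48,0],[0,0,0],30],[[-0.5,48,0],[0,0,0],30],[[-0.5,48,0],[0,0,0],30],[[-0.5,48,0],[0,0,0],30]]}' 40
python3 -m crank '{"increments":[[[-0.5,48,10],[0,0,0],30],[[0,2,10],[0,0,0],30],[[0,0,0],[0,0,0],30],[[0,0,0],[0,0,0],30],[[0,0,0],[0,0,0],30]]}' 40
python3 - <<'E'
from h import *
delta(555,-42,130,7.15)
s=snap('side','side1'); t=snap('top','top1')
b=[cv2.resize(c['color'][...,::-1][y:y+100,x:x+100],(390,390),interpolation=cv2.INTER_CUBIC) for c,x,y in((s,265,115),(t,260,150))]
cv2.imwrite('pics/c2.png',np.hstack(b)); delta(555,-42,130,7.15)
E
```

```text
time: 5.2
ee_pos: [0.5461, 0.0054, 0.1488]
eef_rot: [-0.0, 0.998, 0.062, -0.0]
contact_force: [1.2, -0.4, -1.5]
gripper_width: 0.448
gripper_force: 40.8
time: 5.7
ee_pos: [0.5525, -0.0412, 0.1298]
eef_rot: [-0.0, 0.998, 0.063, 0.0]
contact_force: [0.7, -0.6, -2.1]
gripper_width: 0.453
gripper_force: 40.9
shift [ 2.3  1.1 -0.2] turn [-0.01 -0.04  0.1 ] yaw 7.25 pos [552.5 -41.2 129.8] F [ 0.7 -0.6 -2.1] t 5.7 w 0.453 gf 40.9
shift [ 2.2  1.  -0.1] turn [ 0.   -0.06  0.1 ] yaw 7.25 pos [552.7 -41.3 129.9] F [ 0.4  0.4 -1. ] t 5.8 w 0.453 gf 40.9
```

View pics/c2.png

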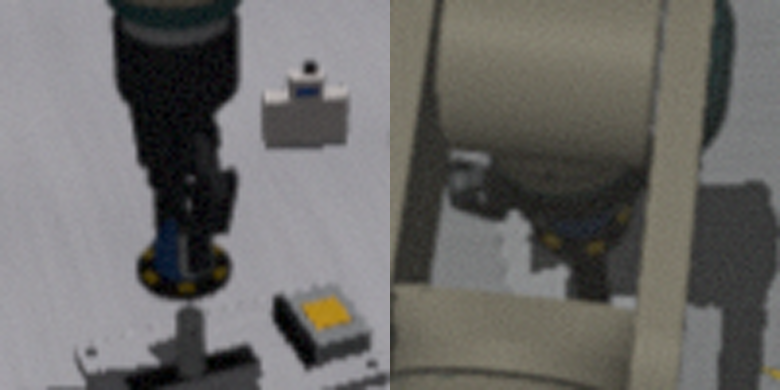

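Side crop: flange spans crop columns 138 to 231 (centre about (185,267)), hanging above the post tip at (190,308). Alignment is close; now the numbers.

```bash
python3 - <<'E'
from h import *
s=load('side1');P=cloud(s);q=P[s['range_z']>0]
w=lambda X,Y:(265+X/3.9-.4,115+Y/3.9-.4)
print('flange px',onz(s,*w(184.5,269),.1025)*1e3,'left/right',onz(s,*w(138,266),.1025)*1e3,onz(s,*w(231,266),.1025)*1e3,'front',onz(s,*w(185,298),.099)*1e3)
print('post top px',onz(s,*w(190,309),.067)*1e3)
near=np.hypot(q[:,0]-.5525,q[:,1]+.042)
f=q[(near<.05)&(q[:,2]>.094)&(q[:,2]<.112)];print('flange z',f[:,2].min(),cv2.minEnclosingCircle((f[:,:2]*1e3).astype(np.float32)),f.min(0)*1e3,f.max(0)*1e3)
p=q[(near<.03)&(q[:,2]>.03)&(q[:,2]<.06)];print('post',len(p),p.mean(0)*1e3,p.min(0)*1e3,p.max(0)*1e3)
for z in(.045,.055,.064):
    k=p[abs(p[:,2]-z)<.005]
    if len(k)>5: print(z,k[:,0].min()*1e3,k[:,0].max()*1e3,k[:,1].min()*1e3)
s0=load('side0')
E
```

```text
flange px [550.78326392 -45.21178287 102.5       ] left/right [521.61333612 -33.53196843 102.5       ] [581.50277599 -50.49412961 102.5       ] front [544.61863727 -71.06934122  99.        ]
post top px [553.8090813  -44.67688648  67.        ]
flange z 0.09848188402512759 ((550.9180297851562, -44.53662872314453), 31.912677764892578) [519.75260542 -75.87841068  98.48188403] [582.63782753 -21.75141807 111.92855554]
post 69 [552.73204547 -49.2087817   45.33996769] [544.15559904 -55.6104194   30.39110091] [563.56802632 -34.50341968  59.95436762]
0.045 544.1555990351271 563.0991888706076 -53.91327001250279
0.055 544.7453925741552 563.5680263233648 -55.61041939877598
```

Side camera sees nest at (551,-44.5) and post at (553.8,-44.6), so I shift +2.8 mm in x and then descend gently.

```bash
python3 -m crank '{"increments":[[[2.8,0.2,10],[0,0,0],30],[[0,0,10],[0,0,0],30],[[0,0,0],[0,0,0],30],[[0,0,0],[0,0,0],30]]}' 40 | grep -E 'ee_pos|contact'
python3 -m crank '{"increments":[[[0,0,4],[0,0,0],30],[[0,0,4],[0,0,0],30],[[0,0,4],[0,0,0],30],[[0,0,0],[0,0,0],30]]}' 40 | grep -E 'ee_pos|contact'
python3 -m crank '{"increments":[[[0,0,4],[0,0,0],30],[[0,0,0],[0,0,0],30]]}' 40 | grep -E 'ee_pos|contact'
```

```text
ee_pos: [0.5548, -0.0422, 0.1085]
contact_force: [-0.0, 0.2, -1.6]
ee_pos: [0.5548, -0.0423, 0.0965]
contact_force: [-0.7, -0.5, -1.8]
ee_pos: [0.555, -0.0423, 0.0927]
contact_force: [-0.2, -0.8, -2.0]
```

```bash
python3 -m crank '{"increments":[[[0,0,5],[0,0,0],30],[[0,0,5],[0,0,0],30],[[0,0,0],[0,0,0],30]]}' 40 | grep -E 'ee_pos|contact'
python3 -m crank '{"increments":[[[0,0,5],[0,0,0],30],[[0,0,5],[0,0,0],30],[[0,0,5],[0,0,0],30],[[0,0,0],[0,0,0],30]]}' 40 | grep -E 'ee_pos|contact'
python3 -m crank '{"increments":[[[0,0,5],[0,0,0],30],[[0,0,5],[0,0,0],30],[[0,0,5],[0,0,0],30],[[0,0,0],[0,0,0],30]]}' 40 | grep -E 'ee_pos|contact'
```

```text
ee_pos: [0.5546, -0.0422, 0.0821]
contact_force: [-0.9, 0.4, -1.9]
ee_pos: [0.5546, -0.0422, 0.0672]
contact_force: [-0.6, -0.8, -2.2]
ee_pos: [0.5546, -0.0422, 0.0522]
contact_force: [-0.8, 0.2, -2.0]
```

```bash
python3 -m crank '{"increments":[[[0,0,3],[0,0,0],30],[[0,0,3],[0,0,0],30],[[0,0,0],[0,0,0],30]]}' 40 | grep -E 'ee_pos|contact'
python3 -m crank '{"increments":[[[0,0,2],[0,0,0],30],[[0,0,0],[0,0,0],30]]}' 40 | grep -E 'ee_pos|contact'
python3 -m crank '{"increments":[[[0,0,1.5],[0,0,0],30],[[0,0,0],[0,0,0],30]]}' 40 | grep -E 'ee_pos|contact'
```

```text
ee_pos: [0.555, -0.0423, 0.0468]
contact_force: [0.4, -0.2, -2.1]
ee_pos: [0.5551, -0.0423, 0.0451]
contact_force: [-0.5, -0.2, -1.2]
ee_pos: [0.5552, -0.0423, 0.0436]
contact_force: [0.5, 1.1, -1.9]
```

```bash
python3 -m crank '{"increments":[[[0,0,1],[0,0,0],30],[[0,0,0],[0,0,0],30]]}' 40 | grep -E 'ee_pos|contact'
python3 -m crank '{"increments":[[[0,0,0],[0,0,0],44],[[0,0,0],[0,0,0],50],[[0,0,0],[0,0,0],58],[[0,0,0],[0,0,0],58],[[0,0,0],[0,0,0],58]]}' 40 
python3 -m crank '{"increments":[[[0,0,-20],[0,0,0],58],[[0,0,-30],[0,0,0],58],[[0,0,-40],[0,0,0],58],[[0,0,-40],[0,0,0],58],[[0,0,0],[0,0,0],58]]}' 40 | grep -E 'ee_pos|contact'
python3 - <<'E'
from h import *
s=snap('side','side2')
P=cloud(s);q=P[s['range_z']>0]
near=np.hypot(q[:,0]-.5545,q[:,1]+.044)
p=q[(near<.04)&(q[:,2]>.05)&(q[:,2]<.075)];print('post',len(p),p.mean(0)*1e3,p.min(0)*1e3,p.max(0)*1e3)
cv2.imwrite('pics/c3.png',cv2.resize(s['color'][...,::-1][160:260,260:385],(750,600),interpolation=cv2.INTER_CUBIC))
delta(502.7,-307,120,24.8)
E
```

```text
ee_pos: [0.5553, -0.0424, 0.0431]
contact_force: [-0.8, 1.0, 0.4]
time: 9.3
ee_pos: [0.5552, -0.0423, 0.0428]
eef_rot: [-0.0, 0.998, 0.062, 0.0]
contact_force: [0.0, 0.3, -0.2]
gripper_width: 0.679
gripper_force: 0.0
ee_pos: [0.5578, -0.0427, 0.1799]
contact_force: [0.6, 0.9, 0.4]
post 54 [552.66743059 -47.72478176  60.44243323] [544.03170999 -54.31341128  50.17321797] [563.8673229  -35.57950577  68.22493725]
shift [-86.8 255.6  56.2] turn [  0.16  -0.36 -17.65] yaw 7.15 pos [556.7 -42.5 176.4] F [-0.3 -0.2 -1.3] t 9.85 w 0.679 gf 0.0
```

View pics/c3.png

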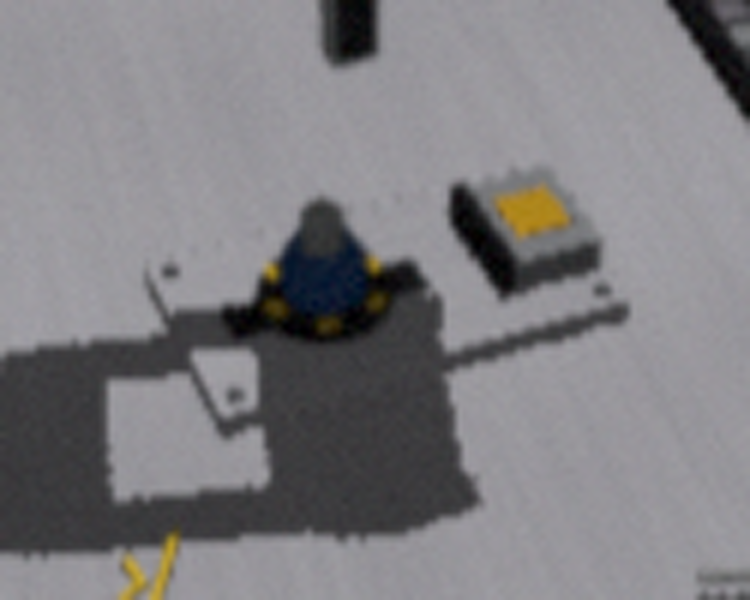

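Nest sits flat with the post through it (post tip at crop (322,215)). Now to the clip.

```bash
python3 -m crank '{"increments":[[[-14.4,42.5,0],[0,0,0],50],[[-14.4,42.5,0],[0,0,0],50],[[-14.4,42.5,0],[0,0,0],50],[[-14.4,42.5,0],[0,0,0],50],[[-14.4,42.5,0],[0,0,0],50]]}' >/dev/null
python3 -m crank '{"increments":[[[-14.4,42.5,50],[0,0,0],50],[[0,0,0],[0,0,-8.5],50],[[0,0,0],[0,0,-8.5],50],[[0,0,0],[0,0,-1.1],50],[[0,0,0],[0,0,0],50]]}' >/dev/null
python3 -m crank '{"increments":[[[0,0,0],[0,0,0],50]]}' 
python3 -c "
from h import *
delta(503,-306.3,20,25.3)"
```

```text
time: 10.95
ee_pos: [0.5035, -0.2945, 0.1353]
eef_rot: [-0.0, 0.976, 0.217, -0.0]
contact_force: [0.4, -0.4, 0.5]
gripper_width: 0.584
gripper_force: 0.0
shift [ -5.4  10.5 115.2] turn [-0.02  0.01 -0.19] yaw 25.11 pos [ 503.5 -294.5  135.3] F [ 0.4 -0.4  0.5] t 10.95 w 0.584 gf 0.0
```

```bash
python3 -m crank '{"increments":[[[-5.4,10.5,30],[0,0,0],50],[[0,0,40],[0,0,0],50],[[0,0,20],[0,0,0],50],[[0,0,0],[0,0,0],50],[[0,0,0],[0,0,0],50]]}' 
python3 - <<'E'
from h import *
s=snap('side','side3')
delta(503,-306.3,23,25.3)
cv2.imwrite('pics/c4.png',cv2.resize(s['color'][...,::-1][240:320,270:370],(750,600),interpolation=cv2.INTER_CUBIC))
E
```

```text
time: 11.45
ee_pos: [0.5035, -0.3066, 0.0463]
eef_rot: [0.0, 0.976, 0.218, 0.0]
contact_force: [-0.1, -0.1, 0.6]
gripper_width: 0.585
gripper_force: 0.0
shift [-0.6 -1.2 24.4] turn [ 0.13 -0.08 -0.09] yaw 25.21 pos [ 504.  -307.    47.4] F [0.3 0.6 0.2] t 11.5 w 0.582 gf 0.0
```

View pics/c4.png

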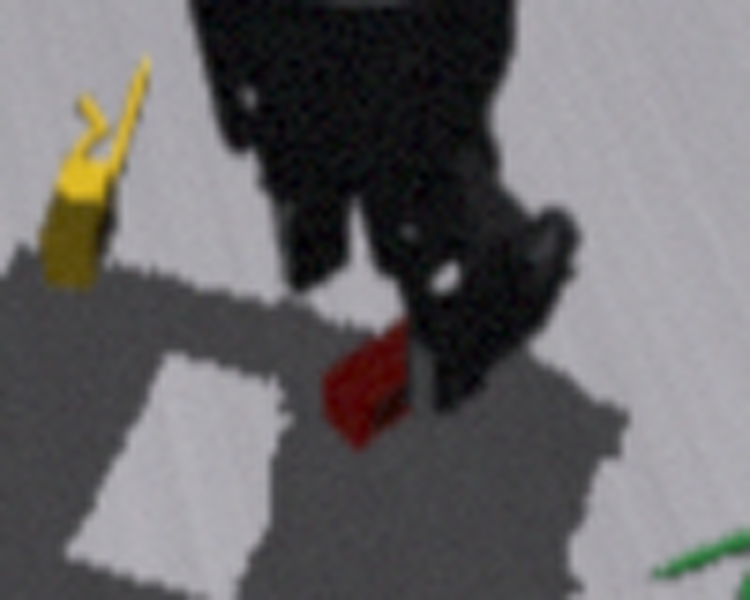

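Red block at crop (370,385) sits between the open fingers, tips at (305,285) and (450,405). Descend and grip firmly.

```bash
python3 -m crank '{"increments":[[[0,0,12],[0,0,0],50],[[0,0,11.5],[0,0,0],50],[[0,0,0],[0,0,0],50],[[0,0,0],[0,0,0],40],[[0,0,0],[0,0,0],30]]}' 40
python3 -m crank '{"increments":[[[0,0,0],[0,0,0],20],[[0,0,0],[0,0,0],8],[[0,0,0],[0,0,0],8],[[0,0,0],[0,0,0],8]]}' 100
python3 -m crank '{"increments":[[[0,0,-15],[0,0,0],8],[[0,0,-25],[0,0,0],8],[[0,0,-40],[0,0,0],8],[[0,0,-10],[0,0,0],8],[[0,0,0],[0,0,0],8]]}' 100
python3 - <<'E'
from h import *
delta(480,-51.5,112.5,7.15)
E
```

```text
time: 12.0
ee_pos: [0.5033, -0.3067, 0.0224]
eef_rot: [0.0, 0.976, 0.219, 0.0]
contact_force: [0.8, 0.1, 0.5]
gripper_width: 0.353
gripper_force: 0.0
time: 12.4
ee_pos: [0.5035, -0.307, 0.0229]
eef_rot: [0.001, 0.976, 0.218, 0.0]
contact_force: [-1.2, 0.2, 5.0]
gripper_width: 0.164
gripper_force: 100.2
time: 12.9
ee_pos: [0.504, -0.3072, 0.1148]
eef_rot: [0.002, 0.976, 0.219, 0.002]
contact_force: [0.2, -0.0, -1.2]
gripper_width: 0.16
gripper_force: 99.6
shift [  87.4 -241.5    1.5] turn [ 0.2  -0.17 18.1 ] yaw 25.25 pos [ 504.  -307.2  114.8] F [ 0.2 -0.  -1.2] t 12.9 w 0.16 gf 99.6
```

```bash
python3 -m crank '{"increments":[[[10.6,-42.1,0],[0,0,0],8],[[10.6,-42.1,0],[0,0,0],8],[[10.6,-42.1,0],[0,0,0],8],[[10.6,-42.1,0],[0,0,0],8],[[10.6,-42.1,0],[0,0,0],8]]}' 100 >/dev/null
python3 -m crank '{"increments":[[[10.6,-42.1,0],[0,0,0],8],[[0,0,0],[0,0,8.5],8],[[0,0,0],[0,0,8.5],8],[[0,0,0],[0,0,1.1],8],[[0,0,0],[0,0,0],8]]}' 100 
python3 -m crank '{"increments":[[[0,0,0],[0,0,0],8]]}' 100 
python3 - <<'E'
from h import *
delta(453.6,-51.4,74.4,7.15)
E
```

```text
time: 13.9
ee_pos: [0.4523, -0.051, 0.1109]
eef_rot: [-0.0, 0.998, 0.064, -0.001]
contact_force: [-0.2, -0.6, -1.2]
gripper_width: 0.161
gripper_force: 99.4
time: 14.0
ee_pos: [0.4525, -0.0512, 0.1114]
eef_rot: [-0.0, 0.998, 0.063, -0.001]
contact_force: [0.1, 0.5, -0.2]
gripper_width: 0.162
gripper_force: 99.4
shift [ 1.1  0.3 37. ] turn [-0.03  0.07  0.13] yaw 7.28 pos [452.5 -51.2 111.4] F [ 0.1  0.5 -0.2] t 14.0 w 0.162 gf 99.4
```

```bash
python3 -m crank '{"increments":[[[1,0.3,20],[0,0,0.1],8],[[0,0,17],[0,0,0],8],[[0,0,0],[0,0,0],8],[[0,0,0],[0,0,0],8],[[0,0,0],[0,0,0],8]]}' 100 >/dev/null
python3 - <<'E'
from h import *
delta(453.6,-51.4,74.4,7.15)
s=snap('side','side4');t=snap('top','top4')
b=[cv2.resize(s['color'][...,::-1][170:230,260:340],(800,600),interpolation=cv2.INTER_CUBIC)]
cv2.imwrite('pics/c5.png',b[0])
cv2.imwrite('pics/c6.png',cv2.resize(t['color'][...,::-1][170:250,275:355],(480,480),interpolation=cv2.INTER_CUBIC))
E
```

```text
shift [-0.9 -0.2  1.7] turn [ 0.02 -0.09 -0.08] yaw 7.07 pos [454.5 -51.4  76.1] F [-0.3 -0.3 -1.2] t 14.5 w 0.156 gf 99.4
```

View pics/c5.png

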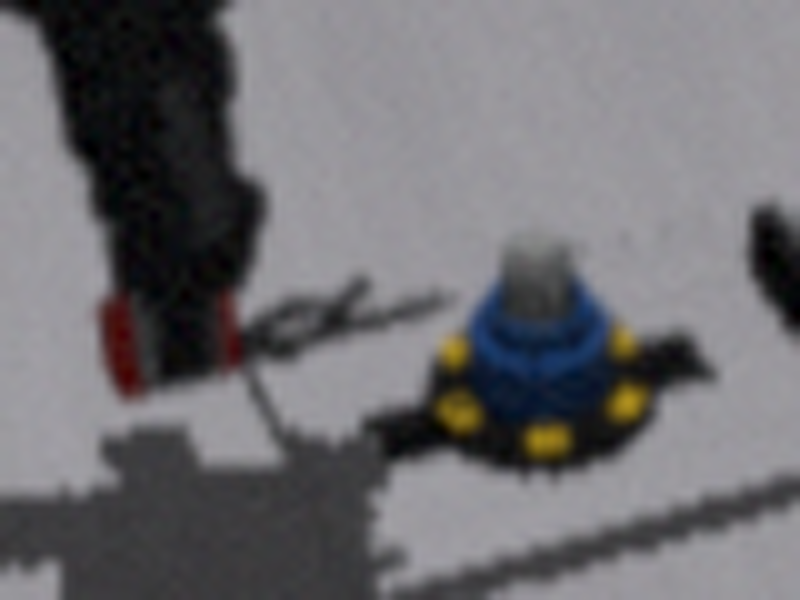

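View pics/c6.png

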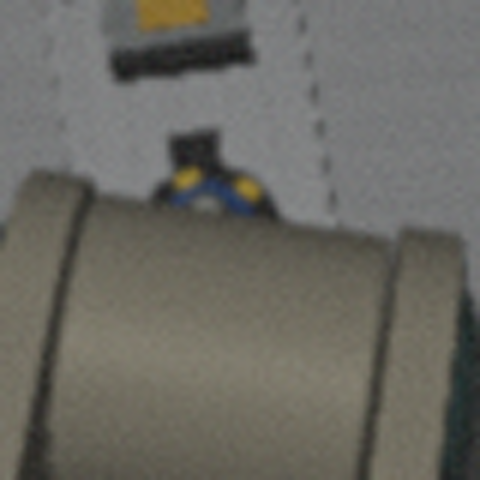

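Side view: stiff leg from crop (245,340) to its tip at (450,297), pointing at the post. The nest is seated. The top view is blocked by the arm.

```bash
python3 - <<'E'
from h import *
s=load('side4')
w=lambda X,Y:(260+X/10-.45,170+Y/10-.45)
u=np.array([np.cos(np.radians(7.15)),np.sin(np.radians(7.15))]);n=np.array([-u[1],u[0]])
pc=np.array([554.2,-44.5]); tcp=np.array([454.5,-51.4])
K=lambda p:(round((p[:2]*1e3-pc)@u,1),round((p[:2]*1e3-pc)@n,1))
for nm,x,y,z in(('tip',450,297,.0557),('root',245,340,.0557),('mid',385,312,.0557),('post top centre',539,243,.067),('collar front mid',541,350,.048)):
    p=onz(s,*w(x,y),z);print(nm,p*1e3,K(p))
print('expected tip world',tcp+77*u-3*n)
P=cloud(s);q=P[s['range_z']>0]*1e3
d=np.hypot(q[:,0]-554,q[:,1]+44)
k=q[(d<16)&(q[:,2]>52)];a=(k[:,:2]-pc)@u;b=(k[:,:2]-pc)@n;print('post u',a.min(),a.max(),'n',b.min(),b.max(),k[:,2].max())
a=(q[:,:2]-pc)@u;b=(q[:,:2]-pc)@n
m=(a>-80)&(a<-20)&(abs(b)<30)&(q[:,2]>45)&(q[:,2]<66);print(np.c_[a[m],b[m],q[m,2]].round(1)[np.argsort(a[m])][::4])
E
```

```text
tip [528.82193727 -46.99576282  55.7       ] (np.float64(-25.5), np.float64(0.7))
root [472.82666758 -49.51645772  55.7       ] (np.float64(-81.4), np.float64(5.2))
mid [510.79051359 -48.35224668  55.7       ] (np.float64(-43.6), np.float64(1.6))
post top centre [554.12830978 -44.85139201  67.        ] (np.float64(-0.1), np.float64(-0.3))
collar front mid [548.92526027 -65.86858472  48.        ] (np.float64(-7.9), np.float64(-20.5))
expected tip world [531.27462691 -44.7926811 ]
post u -10.278512711180595 9.776772710887244 n -8.372750929483155 9.50841281928249 68.43842142159318
[[-79.3  12.4  54.7]
 [-75.1  -0.8  56.8]
 [-71.8   1.2  54.1]
 [-69.6  -0.5  54.7]
 [-66.7  -0.5  57.2]
 [-63.7   0.3  55.5]
 [-61.3  15.5  56.8]
 [-58.5   7.5  55.1]
 [-55.8   6.7  58.3]
 [-54.   -4.7  59.7]
 [-50.4  -1.7  56.2]
 [-48.1  12.7  58.2]
 [-44.9  14.2  56. ]
 [-40.8   1.4  57.5]
 [-35.6   0.6  56.5]
 [-30.4  -0.6  55.7]]
```

Leg lines up within about 0.7 mm of the post's axis. Lower 1.7 mm and advance.

```bash
python3 -m crank '{"increments":[[[0,-0.2,1.7],[0,0,0],8],[[4,0,0],[0,0,0],8],[[5,0,0],[0,0,0],8],[[0,0,0],[0,0,0],8]]}' 120 | grep -E 'ee_pos|contact'
python3 -m crank '{"increments":[[[4,0,0],[0,0,0],8],[[4,0,0],[0,0,0],8],[[0,0,0],[0,0,0],8]]}' 120 | grep -E 'ee_pos|contact'
python3 -m crank '{"increments":[[[4,0,0],[0,0,0],8],[[0,0,0],[0,0,0],8]]}' 120 | grep -E 'ee_pos|contact'
python3 -m crank '{"increments":[[[4,0,0],[0,0,0],8],[[0,0,0],[0,0,0],8],[[0,0,0],[0,0,0],8]]}' 120 | grep -E 'ee_pos|contact'
python3 -c "
from h import *
delta(475,-48.7,74.4,7.15)"
```

```text
ee_pos: [0.4635, -0.0499, 0.0735]
contact_force: [-0.0, -0.9, -0.0]
ee_pos: [0.4712, -0.0489, 0.0734]
contact_force: [-0.5, -0.6, -0.5]
ee_pos: [0.4751, -0.0484, 0.0734]
contact_force: [-0.1, 0.2, -1.6]
ee_pos: [0.4788, -0.0479, 0.0734]
contact_force: [0.0, 0.6, -0.7]
shift [-3.8  0.3 -1. ] turn [-0.  -0.  -0.1] yaw 7.05 pos [478.8 -47.9  73.4] F [ 0.   0.6 -0.7] t 15.8 w 0.153 gf 121.5
```

```bash
python3 -m crank '{"increments":[[[3,0,-0.6],[0,0,0.1],8],[[3,0,0],[0,0,0],8],[[0,0,0],[0,0,0],8]]}' 120 | grep -E 'ee_pos|contact'
python3 -m crank '{"increments":[[[3,0,0],[0,0,0],8],[[3,0,0],[0,0,0],8],[[0,0,0],[0,0,0],8]]}' 120 | grep -E 'ee_pos|contact'
python3 -m crank '{"increments":[[[3,0,0],[0,0,0],8],[[3,0,0],[0,0,0],8],[[0,0,0],[0,0,0],8]]}' 120 | grep -E 'ee_pos|contact'
```

```text
ee_pos: [0.485, -0.0472, 0.0741]
contact_force: [-0.3, 0.9, -0.6]
ee_pos: [0.491, -0.0465, 0.074]
contact_force: [0.4, -0.6, -1.2]
ee_pos: [0.4969, -0.0457, 0.074]
contact_force: [-0.7, -1.1, -0.7]
```

```bash
for i in 1; do :; done
python3 -m crank '{"increments":[[[3,0,0],[0,0,0],8],[[3,0,0],[0,0,0],8],[[0,0,0],[0,0,0],8]]}' 120 | grep -E 'ee_pos|contact'
python3 -m crank '{"increments":[[[3,0,0],[0,0,0],8],[[3,0,0],[0,0,0],8],[[0,0,0],[0,0,0],8]]}' 120 | grep -E 'ee_pos|contact'
python3 -m crank '{"increments":[[[3,0,0],[0,0,0],8],[[0,0,0],[0,0,0],8]]}' 120 | grep -E 'ee_pos|contact'
```

```text
ee_pos: [0.5025, -0.0446, 0.0737]
contact_force: [-1.8, 1.8, -1.3]
ee_pos: [0.5082, -0.0438, 0.0736]
contact_force: [-3.7, 3.3, -0.8]
ee_pos: [0.5109, -0.0433, 0.0735]
contact_force: [-4.8, 4.6, 0.5]
```

```bash
python3 -m crank '{"increments":[[[3,0,0],[0,0,0],8],[[0,0,0],[0,0,0],8]]}' 120 | grep -E 'ee_pos|contact|force'
python3 -m crank '{"increments":[[[2,0,0],[0,0,0],8],[[2,0,0],[0,0,0],8],[[0,0,0],[0,0,0],8]]}' 120 | grep -E 'ee_pos|contact'
python3 -m crank '{"increments":[[[2,0,0],[0,0,0],8],[[0,0,0],[0,0,0],8]]}' 120 | grep -E 'ee_pos|contact'
```

```text
ee_pos: [0.5137, -0.0428, 0.0735]
contact_force: [-6.3, 4.3, 0.8]
gripper_force: 122.0
ee_pos: [0.5174, -0.0424, 0.0735]
contact_force: [-7.4, 2.9, 2.2]
ee_pos: [0.5192, -0.0422, 0.0735]
contact_force: [-9.1, 4.0, 3.5]
```

```bash
python3 -m crank '{"increments":[[[2,0,0],[0,0,0],8],[[0,0,0],[0,0,0],8]]}' 120 | grep -E 'ee_pos|contact'
python3 -m crank '{"increments":[[[2,0,0],[0,0,0],8],[[0,0,0],[0,0,0],8]]}' 120 | grep -E 'ee_pos|contact'
python3 -m crank '{"increments":[[[1.5,0,0],[0,0,0],8],[[0,0,0],[0,0,0],8]]}' 120
```

```text
ee_pos: [0.521, -0.0419, 0.0735]
contact_force: [-10.5, 4.3, 3.6]
ee_pos: [0.5229, -0.0417, 0.0735]
contact_force: [-10.5, 4.8, 3.9]
time: 18.8
ee_pos: [0.5246, -0.0414, 0.0735]
eef_rot: [-0.001, 0.998, 0.061, -0.002]
contact_force: [-8.9, 4.5, 2.8]
gripper_width: 0.152
gripper_force: 122.2
```

```bash
python3 -m crank '{"increments":[[[1.5,0,0],[0,0,0],8],[[0,0,0],[0,0,0],8]]}' 120 | grep -E 'ee_pos|contact'
python3 -m crank '{"increments":[[[1.5,0,0],[0,0,0],8],[[0,0,0],[0,0,0],8],[[0,0,0],[0,0,0],8]]}' 120| grep -E 'ee_pos|contact|width'
python3 - <<'E'
from h import *
s=snap('side','side5')
cv2.imwrite('pics/c7.png',cv2.resize(s['color'][...,::-1][165:225,275:355],(800,600),interpolation=cv2.INTER_CUBIC))
P=cloud(s);q=P[s['range_z']>0]*1e3
u=np.array([.9922,.1245]);n=np.array([-u[1],u[0]]);pc=np.array([554.2,-44.5])
a=(q[:,:2]-pc)@u;b=(q[:,:2]-pc)@n
m=(a>-20)&(a<60)&(abs(b)<14)&(q[:,2]>61);print('post top u',a[m].min(),a[m].max(),m.sum())
m=(a>-20)&(a<60)&(abs(b)<14)&(q[:,2]>45);print(np.c_[a[m],b[m],q[m,2]].round()[np.argsort(a[m])][::8].tolist())
delta(530,-41,74,7.15)
E
```

```text
ee_pos: [0.5274, -0.0411, 0.0738]
contact_force: [0.7, 0.5, -0.3]
ee_pos: [0.5285, -0.0413, 0.0737]
contact_force: [-3.6, 4.5, 0.0]
gripper_width: 0.152
post top u -19.96559758912206 15.421443386561485 141
[[-20.0, -13.0, 75.0], [-18.0, 12.0, 379.0], [-15.0, 1.0, 377.0], [-13.0, -2.0, 69.0], [-12.0, 5.0, 377.0], [-10.0, -2.0, 67.0], [-9.0, -12.0, 374.0], [-7.0, 1.0, 54.0], [-6.0, 2.0, 374.0], [-4.0, 2.0, 49.0], [-2.0, -8.0, 45.0], [-1.0, 2.0, 371.0], [-1.0, -5.0, 56.0], [1.0, -9.0, 48.0], [2.0, 1.0, 367.0], [3.0, -13.0, 230.0], [4.0, -7.0, 45.0], [5.0, -9.0, 361.0], [6.0, -10.0, 47.0], [8.0, -6.0, 54.0], [8.0, -14.0, 262.0], [10.0, -8.0, 59.0], [11.0, -6.0, 64.0], [13.0, -7.0, 46.0], [14.0, -4.0, 51.0], [19.0, 1.0, 56.0], [22.0, 9.0, 56.0], [30.0, -0.0, 57.0], [43.0, 3.0, 54.0]]
shift [ 1.5 -0.1 -0.3] turn [-0.08  0.07 -0.19] yaw 6.96 pos [528.5 -41.3  73.7] F [-3.2  4.7 -0.5] t 19.35 w 0.155 gf 121.8
```

View pics/c7.png

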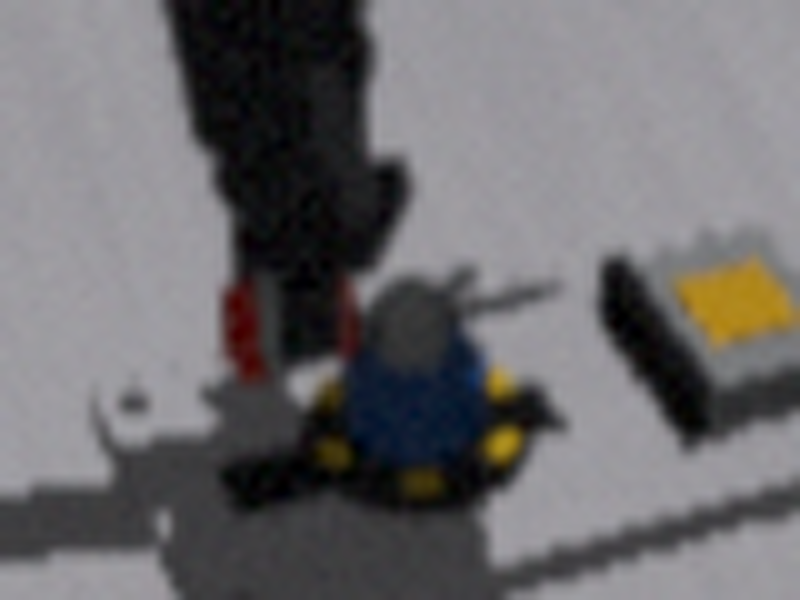

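Snap felt: the push fell from 10.5 N to about 0, then settled at -3.6 N. The picture shows the leg tip out beyond the post at (555,288) and the grip close to the shank at (345,320). Now back off to relieve the spring, then release.

```bash
python3 -m crank '{"increments":[[[-2,0,0],[0,0,0],8],[[-2,0,0],[0,0,0],8],[[-1,0,0],[0,0,0],8],[[0,0,0],[0,0,0],8]]}' 120| grep -E 'ee_pos|contact|width'
python3 -m crank '{"increments":[[[-2,0,0],[0,0,0],8],[[0,-0.5,0],[0,0,0],8],[[0,0,0],[0,0,0],8]]}' 120| grep -E 'ee_pos|contact|width'
```

```text
ee_pos: [0.5239, -0.0425, 0.0741]
contact_force: [-1.1, 1.9, -1.9]
gripper_width: 0.155
ee_pos: [0.522, -0.0425, 0.0742]
contact_force: [-0.5, -0.6, -1.3]
gripper_width: 0.154
```

```bash
python3 -m crank '{"increments":[[[0,0,0],[0,0,0],15],[[0,0,0],[0,0,0],17],[[0,0,0],[0,0,0],20],[[0,0,0],[0,0,0],26],[[0,0,0],[0,0,0],34]]}' 20| grep -E 'ee_pos|contact|width|force'
python3 -m crank '{"increments":[[[0,0,0],[0,0,0],40],[[0,0,0],[0,0,0],40],[[0,0,-5],[0,0,0],40],[[0,0,-10],[0,0,0],40]]}' 20| grep -E 'ee_pos|contact|width'
python3 -m crank '{"increments":[[[0,0,-20],[0,0,0],40],[[0,0,-30],[0,0,0],40],[[0,0,-40],[0,0,0],40],[[-40,0,-20],[0,0,0],40],[[-40,0,0],[0,0,0],40]]}' 20| grep -E 'ee_pos|contact|width'
python3 -m crank '{"increments":[[[-40,0,0],[0,0,0],40],[[-40,0,0],[0,0,0],40],[[0,0,0],[0,0,0],40],[[0,0,0],[0,0,0],40]]}' 20| grep -E 'ee_pos|contact|width'
python3 - <<'E'
from h import *
s=snap('side','side6');t=snap('top','top6')
a=cv2.resize(s['color'][...,::-1][170:230,275:355],(533,400),interpolation=cv2.INTER_CUBIC)
b=cv2.resize(t['color'][...,::-1][170:250,285:338],(265,400),interpolation=cv2.INTER_CUBIC)
cv2.imwrite('pics/c8.png',np.hstack([a,b]))
P=cloud(s);q=P[s['range_z']>0]*1e3
u=np.array([.9922,.1245]);n=np.array([-u[1],u[0]]);pc=np.array([554.2,-44.5])
a=(q[:,:2]-pc)@u;b=(q[:,:2]-pc)@n
m=(abs(a)<25)&(abs(b)<14)&(q[:,2]>60)&(q[:,2]<70);m2=m&(a>-15);print('post top u',np.percentile(a[m2],[2,98]),m2.sum())
hsv=cv2.cvtColor(s['color'],cv2.COLOR_RGB2HSV);hs=hsv[s['range_z']>0]
r=((hs[:,0]<8)|(hs[:,0]>172))&(hs[:,1]>130)&(abs(a)<70)&(abs(b)<30)&(q[:,2]<90);print('red',r.sum(),'u',np.percentile(a[r],[3,97]),'n',np.percentile(b[r],[3,97]),'z',np.percentile(q[r,2],[3,97]))
w=(a>14)&(a<60)&(abs(b)<25)&(q[:,2]>48)&(q[:,2]<70);print('legs',np.c_[a[w],b[w],q[w,2]].round(1).tolist())
E
```

```text
ee_pos: [0.5219, -0.0422, 0.0741]
contact_force: [0.1, 0.2, 0.1]
gripper_width: 0.396
gripper_force: 0.0
ee_pos: [0.5214, -0.0421, 0.0889]
contact_force: [0.5, -0.1, -0.0]
gripper_width: 0.467
ee_pos: [0.4431, -0.0522, 0.2034]
contact_force: [0.2, -0.6, -0.1]
gripper_width: 0.47
ee_pos: [0.3631, -0.0617, 0.2003]
contact_force: [0.5, -0.3, 0.1]
gripper_width: 0.47
post top u [-6.09537382 23.53296325] 35
red 107 u [-51.42278477 -21.65220078] n [-3.28803186  9.88983203] z [49.92261942 71.40553656]
legs [[23.1, 18.2, 55.8], [40.4, 2.8, 61.7], [44.1, 4.5, 59.4], [20.0, 17.8, 53.6], [21.9, 15.2, 54.9], [31.4, 2.2, 61.5], [35.6, 5.4, 57.8], [37.5, 3.0, 59.0], [15.4, 13.7, 54.5], [18.0, 12.7, 54.5], [21.7, 14.7, 51.8], [22.9, 2.9, 60.2], [24.9, 0.8, 61.1], [28.5, 2.5, 58.7], [31.0, 1.4, 58.8], [34.4, 2.5, 56.9], [16.8, 10.0, 53.3], [16.2, 0.8, 60.4], [19.9, 2.8, 57.8], [22.8, 2.8, 56.9], [25.2, 1.7, 56.9], [27.4, -0.3, 57.7], [16.2, 1.0, 56.8], [19.2, 1.2, 55.7], [14.1, 3.1, 52.4], [14.3, 3.9, 48.2]]
```

View pics/c8.png

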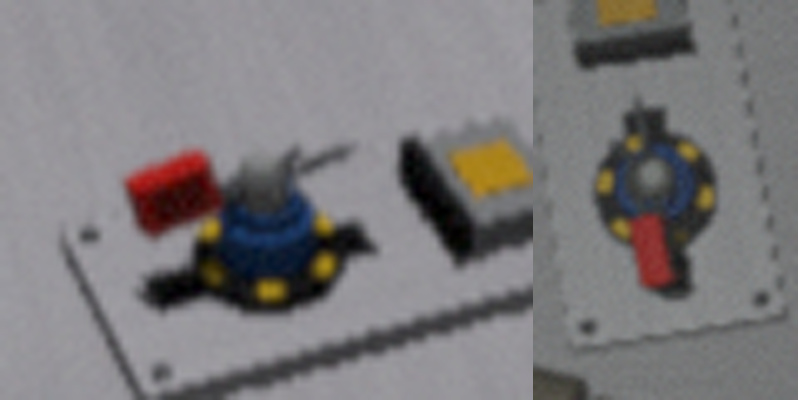

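Clip is home: block spans u -51 to -21 mm (nominal -52 to -18), leg tip is at +43 (nominal 42), and the flared end is at (23,18) against a nominal (22,16). The nest is flat and the robot is clear.

```bash
python3 -c "
from workcell import job_done
print(job_done())"
```

```text
the job is handed in; nothing more can be done
None
```

I handed the job in: the nest sits flat on the plate round the post, and the red clip went through the cross hole and snapped home. It was released with the arm clear, the push peaked near 10.5 N, and no verdict came back.

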